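# Set the forge's blast gate to the third click

## Task

Set the air for the forge: the gate in the fan's pipe was left a click or two open, so push its upright red lever in with your fingertips until the gate is fully shut against its stop, then push it back out counting the clicks and stop in the third notch from shut, never running on to the fourth. Push only, do not grip the lever, and leave the other things on the bench where they are. Finish clear of everything.

Things in the scene. Friction and masses are not known exactly. Their poses are not given: they have to be found in the camera images.
- blower: The forge's air supply, one rigid unit fixed to the bench: green fan with grey motor, 76 mm pipe, blast gate (square aluminium frame), elbow going down into the bench. Origin on the bench top below the middle of the gate frame. x runs along the pipe from the elbow (x = -220 mm) to the fan (x = 190 to 395, y = -58 to 178 mm with its motor, top 228 mm above the bench).
- gate_middle (a point): Centre of the gate frame on the pipe's axis, 75 mm above the bench, axes as the blower's. The frame spans x = -9 to 9, y = -62 to 62, z = -56 to 56 mm from here. A steel blade in it slides along y and sticks out on the -y side.
- bar_end (a point): Outer end of the steel index bar, 138 mm above the bench, 230 mm along the blower's -y from the gate's middle. The bar (12 mm wide, top edge 5 mm above this point) runs from here along the blower's y to the frame, with six notches 14 mm apart on its top: shut (105 mm from here), then first to fifth outward.
- lever_top (a point): Middle of the top edge of the upright lever on the sliding gate, 235 mm above the bench, axes as the blower's. A flat red grip, 40 mm wide along x and 10 mm thick along y, reaches from here 48 mm down. Shut, this point is at x = 0, y = -125 mm in the blower's frame; opening moves it straight along the blower's -y.
- lever_foot (a point): Foot of the lever, 63 mm below lever_top: top of a dark block (28 by 24 mm) that rides on the index bar. Between block and grip the lever is a steel stem 32 mm wide (x), 6 mm thick (y). With the gate shut some 58 mm are free between lever and gate frame, and the frame's top is 104 mm below the lever's top.
- gate_slide (a joint): Opening of the gate, m: 0 shut against its stop, growing along the blower's -y to 0.070 at the other stop. Notches at 0, 0.014, 0.028, 0.042 (third), 0.056, 0.070. About 5 N pushes it out of a notch; resistance fades over 7 mm to the crest half way, then it snaps on by itself into the next notch, ahead of the finger. Let go off a crest it settles in the nearer notch. Starts 0.010 to 0.026.
- hammer: Hammer lying on the bench beside the fan, 260 mm long along its x, head at +x; origin at its middle, on the bench.
- wire_brush: Brush lying on the bench, 200 mm long along its x; origin at its middle, on the bench.
- spray_can: Standing can, 60 mm across, 150 mm tall; origin at the centre of its underside.
- tin_mug: Steel cup standing on the other side of the pipe, 76 mm across, 85 mm tall; origin at the centre of its underside.

How it is judged:
On the way:
1. the gate is fully shut against its stop (within 3 mm) (value of joint gate_slide below 0.003 m), for 0.2 s.
At the end, for the whole second after the job is handed in: The gate was first fully shut (within 3 mm); now it rests in the third notch (42 mm open, within 3 mm), at rest, and hammer, brush, can and mug are within 15 mm of where they began (value of joint gate_slide between 0.039 and 0.045 m and velocity of joint gate_slide between -0.005 and 0.005 m/s and distance of each of hammer, wire_brush, spray_can, tin_mug from where it was at the start of the episode below 0.015 m); the robot touches nothing.
It fails at once if the gate ran past the third notch towards the fourth (more than 50 mm open) (value of joint gate_slide above 0.05 m).
It fails at once if the lever was gripped between the fingers (contact force between the fingers and gate_slide above 0.5 N and y of the grasp point in the frame of lever_top between -0.006 and 0.006 m and x of the grasp point in the frame of lever_top between -0.03 and 0.03 m and z of the grasp point in the frame of lever_top below 0.004 m).
It fails at once if a thing on the bench was lifted, carried or knocked away (more than 15 mm) (distance of any of hammer, wire_brush, spray_can, tin_mug from where it was at the start of the episode above 0.015 m).
It also fails if it takes over 64 s, if anything falls off the work surface, if the arm or the gripper's body presses on something with over 40 N, if the wrist force passes 120 N, or if a joint passes its speed limit or range.

## Robot

A 6-joint arm with a two-finger parallel gripper is mounted at the origin on the work surface. World frame = base frame: x ahead of the robot, y to its left, z up, the work surface at z = 0. Lengths are in m, angles in rad, forces in N, time in s.
With the tool pointing down it reaches from about 0.35 to 0.775 m from the base axis. Payload 5.5 kg.
Tool frame: the origin (TCP) lies at the very end of the fingers, on their centre line; the grasp point (between the pads) lies 19 mm behind it (grip_point_offset is the distance from the TCP to the grasp point, in m); z points along the fingers, y is the direction in which the jaws open and shut (so a half turn about z gives the same grasp; the last joint's range is limited). The gripper opens to 85 mm and grips with 20 to 120 N. Pads are 22 mm wide; open, the fingers measure 114 mm over their backs; the gripper's body (76 mm by 85 mm) begins 54 mm behind the grasp point. The pads swing forward as they close: fully open they stand 13 mm farther back than shut.
Start: joints at [0.975, 0.313, 0.046, 1.304, 0, 1.431], TCP at [0.253, 0.516, 0.231] pointing down, gripper open.
Joint ranges: [-2.76, 2.76], [-0.86, 1.69], [-1.03, 1.26], [-2.2, 2.34], [-1.47, 1.5], [-3.14, 3.14]. Speed limits (rad/s): [2.57, 2.57, 3.14, 3.14, 3.14, 3.14].

## Interface

Orientations are given as a unit quaternion [w, x, y, z].
In Python, from workcell import * gives the robot as it stands.
- The arm moves only by the shell command python3 -m crank 'ROWS' [OPENING] [FORCE]. ROWS is a JSON object of lists of equal length, an entry for each row: "travel": the shift along the tool's x, y, z in units of 40 mm (1.0 is 40 mm), a list of three; "turn": the turn about the tool's z in rad. In form: {"travel": [[x, y, z], ...], "turn": [turn, ...]}. A call has 1 to 5 rows; each row is the pose to reach, as a shift and turn from the pose commanded when the call began, along the tool's axes at that moment; what a row does not reach only later rows make up. A row lasts 1/12 s, in which the tool goes at most 41.7 mm and 7.16 degrees, less where a joint would pass 70% of its speed; a pose out of reach is approached as far as the arm can. A call with a gripper value outside its range is refused whole. OPENING is the finger opening in mm, from 0 to 85.4, set as the call begins (- or left out, the last holds). The fingers move at their own pace and stop on an object; FORCE is the grip in N (left out, the last holds). Time passes only in rows, so rows that repeat a pose let the fingers close. It gives the time, the measured TCP pose, the force and the opening at its end, in the units of the state.
- get_state(): the state, without advancing time (a new reading comes with each control period).
- read_camera(name): name is "side" or "top"; returns a dict with "image" (400x640x3 uint8, red, green, blue), "K" (3x3 intrinsics, pixels), "R" (3x3) and "t" (3): a world point X has camera coordinates R X + t. Camera axes: x right, y down, z forward; pixel columns grow to the right and rows downward; lengths in m; the calibration is good to about 2 mm. A picture is of the moment at which its call begins. There is no depth.
- hand_in(): hands the job in, once; it reports no verdict.
The state is a dict: "clock": time; "joint_pos": joint angles; "qvel": joint speeds; "tau": joint torques, N m; "tcp_pos": TCP position; "orientation": TCP orientation; "wrist_force": force on the tool from outside, world axes, zero at the start; "ft_torque": the same for the moment, N m; "finger_gap": finger opening in m.
Only numpy, scipy, OpenCV 4.12 (cv2) and the standard library are available. Lean on these libraries where they do the work, as an engineer would, in place of code of your own. Each camera call takes 0.05 s, during which the arm holds its last target. There are 200 camera calls.

## Working session

There is one attempt and no reset: what is moved stays moved. The work goes in short steps, Python scripts to look and compute and a shell command to move; the robot and the scene stay as the last step left them, time stands still between calls to the robot, and variables do not carry over. Pictures are saved under pics/ and viewed, about 8 in all and at most 12, crops included, and the job is handed in when it is done.

```bash
mkdir -p pics; ls; python3 - <<'E'
from workcell import *
import cv2
for n in("side","top"):
    c=read_camera(n); cv2.imwrite(f"pics/{n}0.png",c["image"][:,:,::-1]); print(n,c["K"].tolist(),c["R"].round(4).tolist(),c["t"].round(4).tolist())
print(get_state())
E
```

```text
pics
side [[481.5768717205354, 0.0, 317.289326388674], [0.0, 481.5768717205354, 194.20404478382787], [0.0, 0.0, 1.0]] [[0.7754, -0.6313, 0.0098], [-0.4838, -0.6041, -0.6332], [0.4057, 0.4863, -0.7739]] [-0.4235, 0.3805, 1.032]
top [[427.04245882791935, 0.0, 313.5948507289148], [0.0, 427.04245882791935, 194.14172973097115], [0.0, 0.0, 1.0]] [[0.0126, -0.9995, 0.0292], [-0.988, -0.017, -0.1536], [0.154, -0.0269, -0.9877]] [-0.0056, 0.5775, 0.9584]
{'clock': 0.1, 'joint_pos': array([9.75430693e-01, 3.13958181e-01, 4.50736067e-02, 1.30360958e+00,
       1.92082937e-05, 1.43120695e+00]), 'qvel': array([ 0.00101604, -0.00361883,  0.00155665, -0.00042787,  0.00063923,
       -0.00062941]), 'tau': array([ 2.20329872e-03, -4.81726348e+01,  2.99244136e+01,  1.26996651e-02,
       -1.23633549e-04, -5.23778056e-06]), 'tcp_pos': array([0.25282468, 0.51591365, 0.23047158]), 'orientation': array([-3.13946632e-04,  2.25920687e-01,  9.74145329e-01, -7.88789077e-04]), 'wrist_force': array([-0.29255278, -0.72974279,  0.46351918]), 'ft_torque': array([-0.01706284, -0.04224404, -0.01068642]), 'finger_gap': 0.08518477742499735}
```

View pics/side0.png

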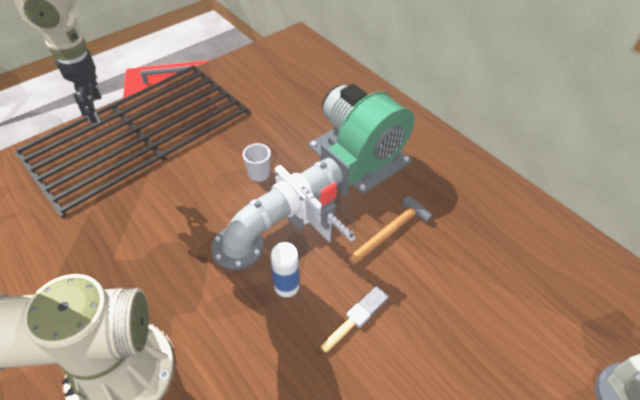

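View pics/top0.png

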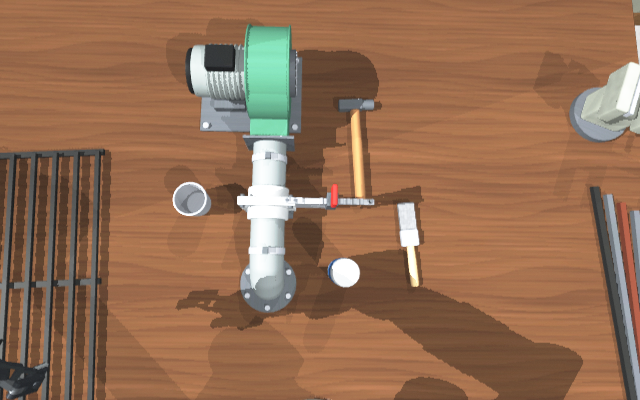

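The side view shows the red lever at about (328,195) and the bar end at (350,236). In the top view the gate frame is at (268,200), the red lever at (335,195), the bar end at (373,202), the can at (344,272) and the mug at (192,199). Next I measure the red grip and the bar.

```bash
cat > h.py <<'E'
from workcell import *
import numpy as np, cv2
def ray(c,px,z):
    o=-c["R"].T@c["t"]; d=c["R"].T@np.linalg.inv(c["K"])@[px[0],px[1],1.]
    return o+d*(z-o[2])/d[2]
def proj(c,X):
    p=c["K"]@(c["R"]@np.array(X)+c["t"]); return p[:2]/p[2]
def red(c,x0,x1,y0,y1):
    h=cv2.cvtColor(c["image"],cv2.COLOR_RGB2HSV)
    m=((h[...,0]<8)|(h[...,0]>172))&(h[...,1]>140)&(h[...,2]>80)
    k=np.zeros(m.shape,np.uint8); k[y0:y1,x0:x1]=m[y0:y1,x0:x1]; return k
def crop(c,x0,x1,y0,y1,s,f):
    cv2.imwrite(f,cv2.resize(c["image"][y0:y1,x0:x1,::-1],None,fx=s,fy=s,interpolation=cv2.INTER_NEAREST))
E
python3 - <<'E'
from h import *
t=read_camera("top"); s=read_camera("side")
for c,b in((t,(300,390,160,240)),(s,(300,360,160,250))):
    k=red(c,*b); ys,xs=np.nonzero(k); print(len(xs),xs.min(),xs.max(),ys.min(),ys.max()); print("cam",-c["R"].T@c["t"])
    cn,_=cv2.findContours(k,0,2); q=max(cn,key=cv2.contourArea); print(cv2.approxPolyDP(q,2,True)[:,0].tolist())
a=t["image"][150:250,225:385,::-1]; a=cv2.resize(a,None,fx=4,fy=4,interpolation=0)
b=cv2.resize(s["image"][150:250,260:360,::-1],None,fx=4,fy=4,interpolation=0)
cv2.imwrite("pics/top1.png",a);cv2.imwrite("pics/side1.png",b)
E
```

```text
154 331 337 184 207
cam [0.42307863 0.03003652 1.03543985]
[[336, 184], [331, 187], [332, 207], [337, 202]]
209 321 336 184 204
cam [ 0.09378525 -0.53934807  1.04378506]
[[335, 184], [322, 191], [323, 204], [335, 197]]
```

View pics/top1.png

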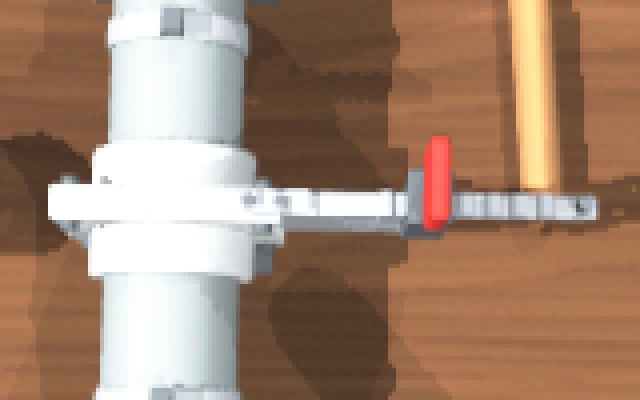

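View pics/side1.png

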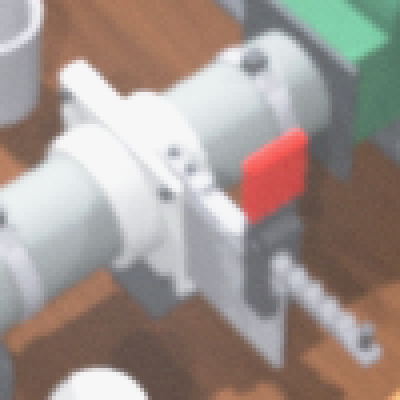

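Top crop: the grip spans crop x 424–452, y 136–230 (full-frame px 331–338, 184–207.5). The bar end is at crop (598,208), or px (374.5,202), and the frame plate is centred at crop y≈203. The side crop agrees: the lever faces the camera, with the bar running outward to the lower right.

```bash
python3 - <<'E'
from h import *
t=read_camera("top"); s=read_camera("side"); np.set_printoptions(precision=4,suppress=True)
be=ray(t,(374.5,202),.143); bs=ray(s,(260+378/4,150+350/4),.143); print("bar end",be,bs)
fr=[ray(t,p,.131) for p in((237,200.8),(296,201.0))]; print("frame ends",fr)
for z in(.235,.187): print(z,[ray(t,p,z)[:2] for p in((331,207),(338,202),(331,187),(338,184))])
print("side lever top corners",[ray(s,p,.235)[:2] for p in((321.3,190.5),(335.7,183))])
print("hammer end",ray(t,(360,197),.015),"can",ray(t,(344,272),.15),"flange/fan",ray(t,(268.5,285),.0), ray(t,(268.5,154),.113),ray(t,(266,250),.113))
print("grip centre side/top for z .235..", proj(t,be))
q=get_state()["orientation"]
from scipy.spatial.transform import Rotation as R
print(R.from_quat([*q[1:],q[0]]).as_matrix())
E
```

```text
bar end [ 0.5476 -0.1236  0.143 ] [ 0.5519 -0.1235  0.143 ]
frame ends [array([0.547 , 0.1682, 0.131 ]), array([0.5486, 0.0428, 0.131 ])]
0.235 [array([ 0.5238, -0.025 ]), array([ 0.5336, -0.0383]), array([ 0.5622, -0.0248]), array([ 0.5683, -0.0381])]
0.187 [array([ 0.5299, -0.0283]), array([ 0.5402, -0.0424]), array([ 0.5706, -0.0281]), array([ 0.577 , -0.0422])]
side lever top corners [array([ 0.5313, -0.0285]), array([ 0.5699, -0.0318])]
hammer end [ 0.5771 -0.1104  0.015 ] can [ 0.4011 -0.0584  0.15  ] flange/fan [0.3649 0.1059 0.    ] [0.6551 0.1058 0.113 ] [0.4444 0.1051 0.113 ]
grip centre side/top for z .235.. [374.5 202. ]
[[-0.8979  0.4402 -0.0004]
 [ 0.4402  0.8979 -0.0005]
 [ 0.0001 -0.0006 -1.    ]]
```

The blower's middle is at about (0.548, 0.106) with yaw near 0. The lever top is at about (0.549, -0.032), which puts the gate about 13 mm open, in the first notch. I'll close the fingers, turn so the tool's x axis is world +y, and approach the lever's outer side from above.

```bash
python3 -m crank '{"travel":[[-0.4,-0.3,-0.4],[-0.8,-0.6,-0.8],[-1.2,-0.9,-1.2],[-1.6,-1.2,-1.6],[-2.0,-1.5,-2.0]],"turn":[0.12,0.24,0.36,0.48,0.6]}' 0 40; python3 -c "
from h import *
from scipy.spatial.transform import Rotation as R
s=get_state();q=s['orientation'];M=R.from_quat([*q[1:],q[0]]).as_matrix();print(M.round(3));print(M.T@(np.array([.549,-.08,.31])-s['tcp_pos'])/.04, np.arctan2(M[1,1],M[0,1]))"
```

```text
clock: 0.72
tcp_pos: [0.2987, 0.4264, 0.312]
orientation: [0.0, 0.506, 0.862, -0.0]
wrist_force: [-0.3, -0.4, -0.2]
finger_gap: 0.0254
[[-0.488  0.873 -0.   ]
 [ 0.873  0.488 -0.   ]
 [-0.    -0.    -1.   ]]
[-14.10341656  -0.710915     0.05042536] 0.5094420817035649
```

```bash
python3 -m crank '{"travel":[[-0.8,0,0],[-1.6,-0.1,0],[-2.4,-0.1,0],[-3.2,-0.2,0],[-4.0,-0.2,0]],"turn":[0.1,0.2,0.3,0.4,0.51]}'; python3 -c "
from h import *
from scipy.spatial.transform import Rotation as R
s=get_state();q=s['orientation'];M=R.from_quat([*q[1:],q[0]]).as_matrix();print(M.round(3));print(M.T@(np.array([.549,-.08,.31])-s['tcp_pos'])/.04, np.arctan2(M[1,1],M[0,1]))"
```

```text
clock: 1.13
tcp_pos: [0.3703, 0.2825, 0.3115]
orientation: [0.0, 0.707, 0.707, 0.0]
wrist_force: [0.5, 0.6, -0.1]
finger_gap: -0.0003
[[-0.  1.  0.]
 [ 1.  0.  0.]
 [ 0.  0. -1.]]
[-9.06494719  4.46313981  0.03732601] 0.0004607736648795985
```

```bash
python3 -m crank '{"travel":[[-0.8,0.4,0],[-1.6,0.8,0],[-2.4,1.2,0],[-3.2,1.6,0],[-4.0,2.0,0]],"turn":[0,0,0,0,0]}';python3 -m crank '{"travel":[[-0.9,0.4,0],[-1.8,0.9,0],[-2.7,1.3,0],[-3.6,1.8,0],[-4.5,2.2,0]],"turn":[0,0,0,0,0]}';python3 -m crank '{"travel":[[-0.5,0.2,0.3],[-0.5,0.2,0.9],[-0.5,0.2,1.5],[-0.5,0.2,2.1],[-0.5,0.2,2.6]],"turn":[0,0,0,0,0]}'
python3 - <<'E'
from h import *
t=read_camera("top"); s=read_camera("side")
a=cv2.resize(t["image"][120:270,240:400,::-1],None,fx=3,fy=3); b=cv2.resize(s["image"][100:250,250:360,::-1],None,fx=3,fy=3)
cv2.imwrite("pics/m1.png",np.hstack([a,b])); print(get_state()["tcp_pos"])
E
```

```text
clock: 1.55
tcp_pos: [0.4516, 0.1228, 0.3115]
orientation: [0.0, 0.705, 0.709, 0.0]
wrist_force: [1.4, 1.1, -0.1]
finger_gap: 0.0
clock: 1.97
tcp_pos: [0.5409, -0.0572, 0.3113]
orientation: [0.0, 0.705, 0.709, 0.0]
wrist_force: [0.0, 1.0, -0.3]
finger_gap: 0.0001
clock: 2.38
tcp_pos: [0.5476, -0.0754, 0.2054]
orientation: [-0.001, 0.706, 0.709, -0.0]
wrist_force: [0.2, -0.2, -0.8]
finger_gap: 0.0002
[ 0.54580942 -0.0745505   0.20367189]
```

View pics/m1.png

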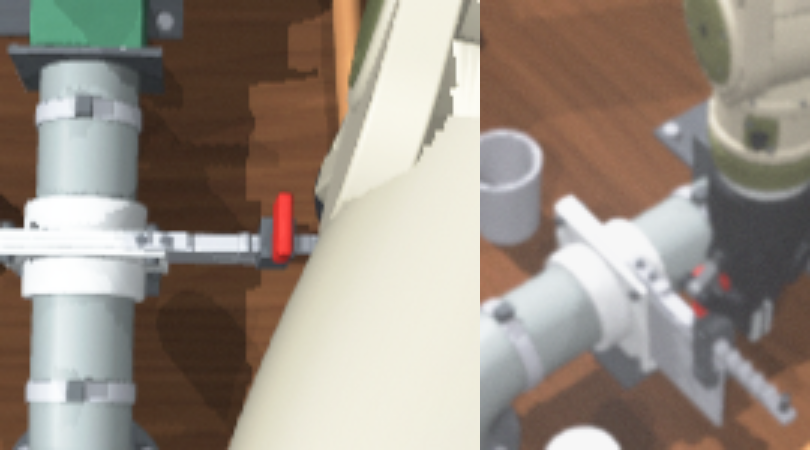

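Fingers are on the outer side of the red lever, and the lever hasn't moved. Now I push in with small steps.

```bash
python3 -m crank '{"travel":[[0.2,0.05,0],[0.3,0.05,0],[0.4,0.05,0],[0.5,0.05,0],[0.5,0.05,0]],"turn":[0,0,0,0,0]}'; for i in 1 2 3; do python3 -m crank '{"travel":[[0.03,0,0],[0.06,0,0],[0.09,0,0],[0.1,0,0],[0.1,0,0]],"turn":[0,0,0,0,0]}' | grep -E "tcp|force"; done
```

```text
clock: 2.9
tcp_pos: [0.5507, -0.0541, 0.2085]
orientation: [0.001, 0.705, 0.709, 0.001]
wrist_force: [-1.1, 0.3, 1.3]
finger_gap: -0.0002
tcp_pos: [0.55, -0.051, 0.2073]
wrist_force: [-0.1, 0.2, -0.2]
tcp_pos: [0.55, -0.047, 0.2073]
wrist_force: [-1.1, -0.3, 0.5]
tcp_pos: [0.5501, -0.0432, 0.2073]
wrist_force: [0.0, -2.2, -0.7]
```

```bash
for i in 1 2; do python3 -m crank '{"travel":[[0.02,0,0],[0.04,0,0],[0.05,0,0],[0.05,0,0]],"turn":[0,0,0,0]}' | grep -E "tcp|force"; done; python3 -c "
from h import *
t=read_camera('top');k=red(t,300,390,160,240);ys,xs=np.nonzero(k);print(len(xs),xs.min(),xs.max(),xs.mean(),ys.mean())"
```

```text
tcp_pos: [0.5501, -0.0405, 0.2073]
wrist_force: [0.3, -1.3, -0.2]
tcp_pos: [0.5499, -0.0385, 0.2073]
wrist_force: [0.4, 0.6, 0.2]Traceback (most recent call last):
  File "<string>", line 3, in <module>
    t=read_camera('top');k=red(t,300,390,160,240);ys,xs=np.nonzero(k);print(len(xs),xs.min(),xs.max(),xs.mean(),ys.mean())
                                                                                    ~~~~~~^^
    return umr_minimum(a, axis, None, out, keepdims, initial, where)
ValueError: zero-size array to reduction operation minimum which has no identity
```

The force has faded, so it has snapped on ahead. I continue up to the stop.

```bash
for i in 1 2 3; do python3 -m crank '{"travel":[[0.02,0,0],[0.04,0,0],[0.05,0,0],[0.05,0,0]],"turn":[0,0,0,0]}' | grep -E "tcp|force"; done
```

```text
tcp_pos: [0.55, -0.0369, 0.2073]
wrist_force: [0.3, -0.5, -0.1]
tcp_pos: [0.55, -0.035, 0.2073]
wrist_force: [0.6, -0.4, 0.0]
tcp_pos: [0.55, -0.0329, 0.2073]
wrist_force: [-0.6, 0.1, 0.0]
```

```bash
for i in 1 2 3; do python3 -m crank '{"travel":[[0.02,0,0],[0.04,0,0],[0.05,0,0],[0.05,0,0]],"turn":[0,0,0,0]}' | grep -E "tcp|force"; done
```

```text
tcp_pos: [0.55, -0.0319, 0.2073]
wrist_force: [-0.6, -4.1, -0.1]
tcp_pos: [0.55, -0.0319, 0.2074]
wrist_force: [-1.5, -12.2, 0.1]
tcp_pos: [0.55, -0.0319, 0.2074]
wrist_force: [-2.1, -18.1, -0.9]
```

That's a firm stop at TCP y = -0.0319 with 18 N. The second-notch-in contact was near -0.046, 14 mm away, so the readings agree. I'll back off, go over the top to the inner side, and look once on the way.

```bash
python3 -m crank '{"travel":[[-0.3,0,0],[-0.6,0,0],[-0.6,0,-0.8],[-0.6,0,-1.6],[-0.6,0,-2.2]],"turn":[0,0,0,0,0]}'|grep tcp; python3 -m crank '{"travel":[[-0.7,0,-0.4],[-1.4,0,-0.6],[-1.4,0,-0.6]],"turn":[0,0,0]}'|grep tcp
python3 - <<'E'
from h import *
t=read_camera("top"); s=read_camera("side"); np.set_printoptions(precision=4,suppress=True)
for c,b in((t,(290,390,160,240)),(s,(300,360,160,250))):
    k=red(c,*b); cn,_=cv2.findContours(k,0,2)
    if cn: q=max(cn,key=cv2.contourArea); print(cv2.contourArea(q),cv2.approxPolyDP(q,2,True)[:,0].tolist())
for q in(0,.014,.028,.042): print(q,[(proj(t,(.549+dx,-.019-q,.235)).round(1),proj(s,(.549+dx,-.019-q,.235)).round(1)) for dx in(-.02,.02)])
a=cv2.resize(t["image"][120:270,240:400,::-1],None,fx=3,fy=3); b=cv2.resize(s["image"][100:250,250:360,::-1],None,fx=3,fy=3)
cv2.imwrite("pics/m2.png",np.hstack([a,b])); print(get_state()["tcp_pos"])
E
```

```text
tcp_pos: [0.5501, -0.0512, 0.2972]
tcp_pos: [0.5516, -0.1109, 0.3215]
117.0 [[328, 183], [324, 187], [325, 207], [329, 204]]
173.0 [[330, 180], [318, 187], [319, 200], [331, 193]]
0 [(array([327.8, 204.2]), array([317.7, 188.4])), (array([328. , 183.4]), array([331.7, 179.8]))]
0.014 [(array([335.2, 204.4]), array([321.8, 192.2])), (array([335.3, 183.6]), array([335.8, 183.5]))]
0.028 [(array([342.6, 204.5]), array([325.9, 196.1])), (array([342.6, 183.7]), array([339.9, 187.3]))]
0.042 [(array([350. , 204.6]), array([330.1, 200.1])), (array([350. , 183.8]), array([344.1, 191.1]))]
[ 0.5505 -0.1079  0.3194]
```

View pics/m2.png

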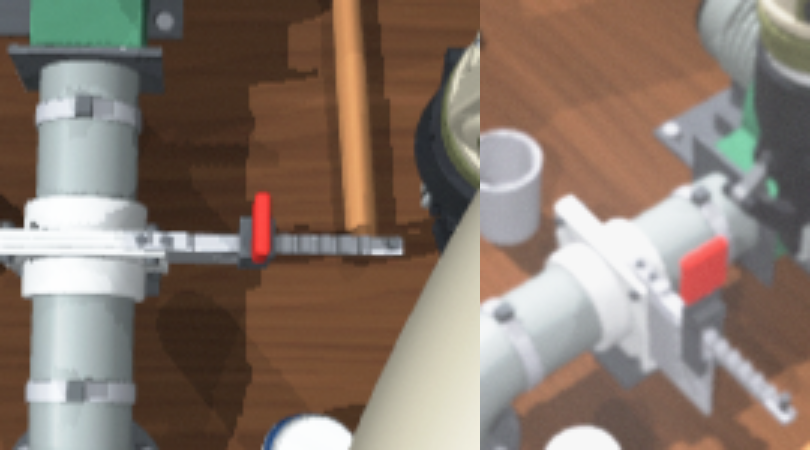

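The lever is in the shut position: red at top px 324–329, matching the predicted q=0, with five notches free outward of it. Now over to the inner side.

```bash
python3 -m crank '{"travel":[[0.8,0,0],[1.6,0,0],[2.4,0,0],[3.2,0,0],[3.5,0,0]],"turn":[0,0,0,0,0]}'|grep tcp; python3 -m crank '{"travel":[[0,0,0.7],[0,0,1.4],[0,0,2.1],[0,0,2.8],[0,0,2.8]],"turn":[0,0,0,0,0]}'|grep -E "tcp|force"; python3 -m crank '{"travel":[[-0.15,0,0],[-0.3,0,0],[-0.45,0,0],[-0.5,0,0],[-0.5,0,0]],"turn":[0,0,0,0,0]}'|grep -E "tcp|force"
```

```text
tcp_pos: [0.5485, 0.0374, 0.3186]
tcp_pos: [0.5454, 0.034, 0.201]
wrist_force: [-0.6, -0.7, 0.1]
tcp_pos: [0.5508, 0.0119, 0.2089]
wrist_force: [-0.4, -0.5, 0.2]
```

Contact should come near y ≈ -0.003 to 0. I'm stepping 2 mm at a time.

```bash
for i in 1 2 3 4 5 6; do python3 -m crank '{"travel":[[-0.03,0,0],[-0.05,0,0],[-0.05,0,0]],"turn":[0,0,0]}'|grep -E "tcp|force"; done
```

```text
tcp_pos: [0.5499, 0.0108, 0.2076]
wrist_force: [-0.4, -0.9, -1.8]
tcp_pos: [0.5498, 0.0089, 0.2072]
wrist_force: [0.1, -0.3, 0.2]
tcp_pos: [0.5497, 0.0068, 0.2073]
wrist_force: [-0.4, -0.2, 0.4]
tcp_pos: [0.5498, 0.0048, 0.2073]
wrist_force: [0.4, 1.3, 0.4]
tcp_pos: [0.5498, 0.0028, 0.2073]
wrist_force: [-1.1, 0.2, -0.6]
tcp_pos: [0.5498, 0.0008, 0.2073]
wrist_force: [-0.2, -0.2, 0.4]
```

```bash
for i in 1 2 3 4 5; do python3 -m crank '{"travel":[[-0.03,0,0],[-0.05,0,0],[-0.05,0,0]],"turn":[0,0,0]}'|grep -E "tcp|force"; done
```

```text
tcp_pos: [0.5498, -0.0003, 0.2073]
wrist_force: [1.0, 3.6, 0.4]
tcp_pos: [0.5498, -0.003, 0.2073]
wrist_force: [-0.4, 2.2, 0.3]
tcp_pos: [0.5498, -0.0056, 0.2073]
wrist_force: [-0.8, 1.4, 0.8]
tcp_pos: [0.5499, -0.0077, 0.2073]
wrist_force: [-0.2, -0.3, -0.5]
tcp_pos: [0.5499, -0.0094, 0.2073]
wrist_force: [-0.5, 0.1, -0.4]
```

Zero contact is at y ≈ +0.0003 and the first click came just before -0.0077. The next contact should be at about -0.0137.

```bash
for i in 1 2 3 4 5 6 7; do python3 -m crank '{"travel":[[-0.03,0,0],[-0.05,0,0],[-0.05,0,0]],"turn":[0,0,0]}'|grep -E "tcp|force"; done
```

```text
tcp_pos: [0.5499, -0.0113, 0.2073]
wrist_force: [0.3, -0.0, 0.8]
tcp_pos: [0.5499, -0.0132, 0.2073]
wrist_force: [-0.5, 0.3, -0.1]
tcp_pos: [0.5499, -0.0143, 0.2073]
wrist_force: [0.6, 4.4, 0.5]
tcp_pos: [0.5498, -0.017, 0.2073]
wrist_force: [-0.6, 3.3, 0.1]
tcp_pos: [0.5499, -0.0197, 0.2073]
wrist_force: [-0.4, 0.5, 0.9]
tcp_pos: [0.55, -0.0217, 0.2073]
wrist_force: [-0.2, 0.1, 0.0]
tcp_pos: [0.55, -0.0234, 0.2073]
wrist_force: [-0.0, -0.2, 0.6]
```

Second click. Next contact is expected at about -0.0277, with the crest at about -0.035.

```bash
for i in 1 2 3 4 5; do python3 -m crank '{"travel":[[-0.03,0,0],[-0.05,0,0],[-0.05,0,0]],"turn":[0,0,0]}'|grep -E "tcp|force"; done
```

```text
tcp_pos: [0.55, -0.0253, 0.2073]
wrist_force: [-0.4, 0.0, -0.1]
tcp_pos: [0.55, -0.0272, 0.2073]
wrist_force: [-0.3, 0.3, -0.4]
tcp_pos: [0.5499, -0.0284, 0.2073]
wrist_force: [0.8, 3.9, 0.8]
tcp_pos: [0.5499, -0.031, 0.2073]
wrist_force: [-0.5, 2.0, 1.0]
tcp_pos: [0.55, -0.0337, 0.2073]
wrist_force: [-0.0, 0.6, 0.7]
```

One small step past the crest (expected contact in third notch -0.0417).

```bash
python3 -m crank '{"travel":[[-0.02,0,0],[-0.04,0,0],[-0.05,0,0],[-0.05,0,0]],"turn":[0,0,0,0]}'|grep -E "tcp|force"; python3 -m crank '{"travel":[[-0.02,0,0],[-0.02,0,0],[-0.02,0,0]],"turn":[0,0,0]}'|grep -E "tcp|force"
python3 - <<'E'
from h import *
for n,b in(("top",(290,390,160,240)),("side",(300,370,160,250))):
    k=red(read_camera(n),*b); cn,_=cv2.findContours(k,0,2)
    if cn: q=max(cn,key=cv2.contourArea); print(n,cv2.contourArea(q),cv2.approxPolyDP(q,2,True)[:,0].tolist())
E
```

```text
tcp_pos: [0.5501, -0.0356, 0.2073]
wrist_force: [-0.3, -0.4, 0.4]
tcp_pos: [0.5501, -0.036, 0.2073]
wrist_force: [-0.0, 0.5, 0.5]
side 201.0 [[343, 191], [330, 198], [330, 211], [343, 205]]
```

Third click. In the side view the red corners (330,198) and (343,191) match the prediction for 42 mm. I back off, rise and look.

```bash
python3 -m crank '{"travel":[[0.3,0,0],[0.6,0,0],[0.8,0,0],[0.9,0,-0.6],[0.9,0,-1.3]],"turn":[0,0,0,0,0]}'|grep tcp; python3 -m crank '{"travel":[[0.1,0,-0.7],[0.6,0,-1.4],[1.3,-0.4,-1.8],[2.0,-0.8,-1.8],[2.7,-1.2,-1.8]],"turn":[0,0,0,0,0]}'|grep tcp;  python3 -m crank '{"travel":[[0.7,-0.4,0],[1.4,-0.8,0],[2.1,-1.2,0],[2.8,-1.6,0],[2.8,-1.6,0]],"turn":[0,0,0,0,0]}'
python3 - <<'E'
from h import *
t=read_camera("top"); s=read_camera("side")
for c,b in((t,(290,390,160,240)),(s,(300,370,160,250))):
    k=red(c,*b); cn,_=cv2.findContours(k,0,2)
    if cn: q=max(cn,key=cv2.contourArea); print(cv2.contourArea(q),cv2.approxPolyDP(q,2,True)[:,0].tolist())
cv2.imwrite("pics/f.png",cv2.resize(np.hstack([t["image"],s["image"]])[:,:,::-1],(800,250),interpolation=cv2.INTER_AREA))
i0=cv2.imread("pics/top0.png").astype(int); d=np.abs(t["image"][:,:,::-1].astype(int)-i0).max(2)
for n,(x0,x1,y0,y1) in dict(hammer=(335,380,92,192),brush=(395,425,198,290),can=(325,362,255,290),mug=(168,215,178,220)).items(): print(n,(d[y0:y1,x0:x1]>40).mean().round(3))
E
```

```text
tcp_pos: [0.548, 0.0025, 0.2577]
tcp_pos: [0.5012, 0.1098, 0.3328]
clock: 16.57
tcp_pos: [0.4332, 0.2241, 0.3319]
orientation: [-0.001, 0.703, 0.711, 0.0]
wrist_force: [-0.1, 0.1, -0.0]
finger_gap: -0.0004
142.5 [[351, 184], [347, 184], [344, 190], [345, 207], [351, 204]]
219.0 [[343, 190], [329, 198], [330, 211], [343, 204]]
hammer 0.016
brush 0.415
can 0.276
mug 0.059
```

View pics/f.png

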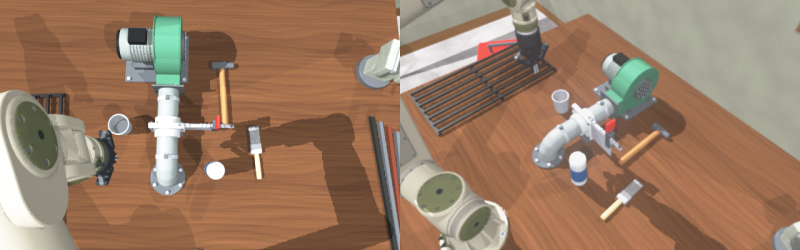

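The picture shows the arm clear on the mug side. The lever is at top px 344–351, which fits 42 mm (predicted 350). The can is at (344,272) and the mug, hammer and brush are at their first pixel positions. The brush and can image differences are only the arm's shadow.

```bash
python3 -c "
from workcell import *
print(get_state()['qvel'].round(4)); print(hand_in())"
```

```text
[-0.0471  0.0109  0.0073 -0.0057 -0.0055 -0.0086]
the job is handed in; nothing more can be done
None
```

The gate was pushed fully shut and then pushed back out three clicks, and it now rests in the third notch. I have handed the job in; it gave no verdict.

- **Shutting:** I pushed the lever in from outside with closed fingertips until it met a hard stop at 18 N. The camera then showed the lever at the shut position.
- **Opening:** I pushed it out from the inner side in 2 mm steps. The force rose and faded three times, about 14 mm apart, and I stopped just after the third click.
- **Final lever position:** the side-view corners match the prediction for 42 mm to about 2 pixels (roughly 6 mm). The outer edge in the top view matches to about 1 pixel (roughly 2 mm). The click count agrees.
- **Bench and arm:** the hammer, brush, can and mug were where they began, judged by eye in the last picture. The arm was clear on the mug side with the wrist force near zero. It was still settling very slightly in free air (0.05 rad/s on the first joint) when I handed in, at about 16.6 s of the 64 s.
- **One check disagreed:** the crude image difference flagged 42% of the brush area and 28% of the can area. I put this down to the arm's shadow lying across them, since neither looks moved in the pictures.

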